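# Reset the lamp-hour counter and clip the lamp-bay cover on the microscope light source

## Task

The lamp in the microscope's cold-light source has just been changed: press the green lamp-hour reset button inside the open bay fully down and let it spring back up, without touching the new lamp beside it. Then fit the grey cover on the bay and press it down, without brute force, until it snaps home flush on the seal all round; keep pushing down on it firmly, with some 15 N, and finish like that, the hand still on the cover and pressing, so that the screws can be done up. Leave the other things on the bench where they are.

Things in the scene. Friction and masses are not known exactly. Their poses are not given: they have to be found in the camera images.
- lightsource: Cold-light source: cream box fixed on the table left or right of the middle, 180 (x) x 200 (y) mm, 97 mm high, black front panel on its -x side. Origin: centre of its underside, z up. In its top, centred, is an open lamp bay 90 (x) x 140 (y) mm, 60 mm deep below the seal's top, with a black seal round its mouth and a spring roller catch in the middle of each short end wall
- catch_left (a joint): Spring catch at the bay's end wall y = +70 mm: white free-turning roller along x, 24 mm long, 12 mm thick, its axis 8 mm from the wall and 10 mm below the seal's top. Value in m: 0 at rest, grows as it is pushed outwards (5.5 N per mm). The cover's ridges must push both catches back about 3.5 mm (13 to 20 N of push in all, then a sudden drop) and pass below them
- catch_right (a joint): The same catch at the other end wall, y = -70 mm
- bay (a point): Centre of the bay's mouth at the level of the seal's top, 100 mm above the table; x and y along the box's axes, z up. The cover's flange is home when its underside lies on this level
- seal: Black rubber seal, a flat frame 108 (x) x 158 (y) mm outside, 90 x 140 mm inside, 3 mm high, round the bay's mouth, part of the light source; the cover's flange lies on it. Origin at the frame's centre, 98.5 mm above the table
- reset (a joint): Travel of the green lamp-hour reset button in m: 0 is up, 0.006 is fully down (straight down, needs 4.5 N); springs back by itself
- reset_top (a point): Centre of the green reset button's round top face, 22 mm diameter, in the bay 28 mm below the seal's top, at y = +30 mm of the box; 38 mm black collar round it, 10 mm lower; the nearest catch begins 26 mm from it towards +y
- lamp: New halogen reflector lamp in its white holder in the bay, 35 mm diameter, 42 mm high above the bay's floor (so 18 mm below the seal's top), occupying x = -15 to +35 mm and y = -48 to -12 mm of the box; not to be touched. Origin on the bay's floor at x = 0, y = -30 mm of the box
- cover: Grey clip cover, 120 g, loose on the table, right way up on its pins. Flange 108 (x) x 158 (y) mm, 4 mm thick. Origin at its centre, level with the pins' tips; z up; both ways round fit. Four round-ended pins, 10 mm thick, reach 24 mm below the flange, at x = +-38, y = +-63.5 mm; they drop into the bay's corners with 2 mm (x) and 1.5 mm (y) play and guide it. A black grip bar on top
- cover_seat (a point): Centre of the underside of the cover's flange, 24 mm above the cover's origin. Two tongues at y = +-55.5 mm carry the ridges, 17 mm below this level. The ridges meet the catches with the flange about 15 mm above the seal and are past them at about 7 mm: the force drops and the catches pull the cover down; then push on to the seal
- cover_grip (a point): Middle of the black grip bar on the cover: 62 mm long (x), 16 mm thick (y), 26 mm high; its top is 13 mm above this point and the flange's top 13 mm below. This point is 41 mm above the cover's origin
- spent_lamp: Old halogen lamp, 35 mm diameter, 41 mm high, standing mouth down on the table; origin under its centre; leave alone
- oil_bottle: Small amber bottle, 30 mm diameter, 65 mm high; origin under its centre; leave alone
- screwdriver: Screwdriver with yellow handle, 170 mm long along its x, 26 mm thick, lying; origin under its middle; leave alone
- objective: Black microscope objective, 27 mm diameter, 43 mm high, standing; origin under its centre; leave alone
- eyepiece: Steel and black eyepiece, 35 mm diameter, 47 mm high, standing; origin under its centre; leave alone
- slide_box: Blue slide box, 87 x 102 mm, 36 mm high; origin under its centre; leave alone
- mouse: Black computer mouse, 100 x 58 mm, 32 mm high; origin under its centre; leave alone
Mind the look-alikes: they are no part of the job. Leave any turquoise look-alike of the cover alone.

How it is judged:
On the way, in this order (a step that is already met when the one before it is completed fails the run):
1. the reset button is pressed fully down (value of joint reset above 0.005 m), for 0.05 s.
2. the reset button has sprung back up (value of joint reset below 0.0012 m), for 0.1 s.
3. the cover stands over the bay, not yet home (horizontal distance between cover_seat and bay below 0.02 m and z of cover_seat in the frame of bay above 0.008 m), for 0.05 s.
4. the cover has snapped home on the seal (z of cover_seat in the frame of bay between -0.003 and 0.002 m and horizontal distance between cover_seat and bay below 0.005 m and angle between the z axis of cover and the z axis of lightsource, either way round below 0.03 rad and angle between the x axis of cover and the x axis of lightsource, either way round below 0.08 rad), for 0.2 s.
At the end, for the whole second after the job is handed in: The cover is home (flange within 2 mm of the seal, centred within 5 mm, level within 0.03 rad, square within 0.08 rad) and is still being pressed down onto the seal by the fingers (over 14 N, of which the catches give 7 N between cover and seal, fingers on the cover), the reset button is up (all of step 4 and contact force between cover and seal above 14 N and contact force between the fingers and cover above 5 N and value of joint reset below 0.0012 m); the arm keeps its last pose, push and grip.
It fails at once if the new lamp is touched (contact force between any of the fingers, the arm, cover and lamp above 0.5 N).
It fails at once if the cover is forced with over 80 N (contact force between cover and lightsource above 80 N).
It fails at once if another thing on the bench is disturbed (moved over 25 mm) (distance of any of spent_lamp, oil_bottle, screwdriver, objective, eyepiece, slide_box, mouse from where it was at the start of the episode above 0.025 m).
It also fails if it takes over 61 s, if anything falls off the work surface, if the arm or the gripper's body presses on something with over 40 N, if the wrist force passes 120 N, or if a joint passes its speed limit or range.

## Robot

A 6-joint arm with a two-finger parallel gripper is mounted at the origin on the work surface. World frame = base frame: x ahead of the robot, y to its left, z up, the work surface at z = 0. Lengths are in m, angles in rad, forces in N, time in s.
With the tool pointing down it reaches from about 0.375 to 0.9 m from the base axis. Payload 3.1 kg.
Tool frame: the origin (TCP) lies on the centre line of the jaws, within the pads' length; the fingertips stand robot.nose_length ahead of it and the grasp point (between the pads) lies 6 mm ahead of it (robot.nose_length is the distance from the TCP to the fingertips, in m); z points along the fingers, y is the line along which they close (so a half turn about z gives the same grasp; the last joint's range is limited). The gripper opens to 87 mm and grips with 3 to 60 N. Pads are 19 mm wide; open, the fingers measure 117 mm over their backs; the gripper's body (75 mm by 190 mm) begins 51 mm behind the grasp point.
Start: joints at [-1.52, 0.527, 1.433, -0, 1.181, -0.178], TCP at [0.142, -0.609, 0.224] pointing down, gripper open.
Joint ranges: [-3.08, 3.08], [-0.75, 2.2], [0.22, 2.44], [-1.43, 4.57], [0, 2.65], [-2.85, 2.85]. Speed limits (rad/s): [2.79, 2.79, 3.14, 3.14, 3.14, 3.14].

## Interface

Orientations are given as a unit quaternion [x, y, z, w].
In Python, from rig import robot gives the robot as it stands.
- The arm moves only by the shell command python3 -m crank 'ROWS' [FORCE]. ROWS is JSON, one flat list of numbers, 7 for each row, row after row: the shift along the tool's x, y, z in mm, then the turn, a rotation vector about the tool's x, y, z in degrees, then the closure in counts, from 0 (fully open) to 255 (shut). In form: [x, y, z, ax, ay, az, fingers, x, y, z, ax, ay, az, fingers, ...]. A call has exactly 5 rows; each row is the pose to reach, as a shift and turn from the pose commanded when the call began, along the tool's axes at that moment; what a row does not reach only later rows make up. A row lasts 1/12 s, in which the tool goes at most 41.7 mm and 7.16 degrees, less where a joint would pass 70% of its speed; a pose out of reach is approached as far as the arm can. A call with a gripper value outside its range is refused whole. The fingers move at their own pace and stop on an object; FORCE is the grip in N (left out, the last holds). Time passes only in rows, so rows that repeat a pose let the fingers close, or fill a call up. It gives the time, the measured TCP pose, the force, the opening and the grip force at its end, in the units of the state.
- robot.get_obs(): the state, without advancing time (a new reading comes with each control period).
- robot.camera(name): name is "scene" or "side" or "wrist"; returns a dict with "pixels" (400x640x3 uint8, red, green, blue), "intrinsics" (3x3 intrinsics, pixels), "extrinsics" (4x4, takes a point from camera to world coordinates); the wrist camera has in their place "mount" (4x4, takes a point from camera to tool coordinates, whose origin is the TCP and whose axes are the flange's). Camera axes: x right, y down, z forward; pixel columns grow to the right and rows downward; lengths in m; the calibration is good to about 2 mm. A picture is of the moment at which its call begins: read the wrist's pose just before it. There is no depth.
- robot.hand_in(): hands the job in; it is judged then, once.
The state is a dict: "time": time; "q": joint angles; "joint_velocities": joint speeds; "joint_torque": joint torques, N m; "position": TCP position; "tool_rot": TCP orientation; "ft_force": force on the tool from outside, world axes, zero at the start; "moment": the same for the moment, N m; "grip_width": finger opening in m; "grip_force": force on a finger pad.
Only numpy, scipy, OpenCV 4.12 (cv2) and the standard library are available. Lean on these libraries where they do the work, as an engineer would, in place of code of your own. Each camera call takes 0.05 s, during which the arm holds its last target. There are 200 camera calls.

## Working session

There is one attempt and no reset: what is moved stays moved. The work goes in short steps, Python scripts to look and compute and a shell command to move; the robot and the scene stay as the last step left them, time stands still between calls to the robot, and variables do not carry over. Pictures are saved under pics/ and viewed, at most 10 in all, crops included, and the job is handed in when it is done.

```bash
ls; mkdir -p pics; python3 - <<'E'
from rig import robot
import cv2,numpy as np
print(robot.nose_length, robot.get_obs())
for n in ["scene","side","wrist"]:
    c=robot.camera(n); cv2.imwrite(f"pics/{n}0.png",c["pixels"][:,:,::-1]); np.savez(f"{n}0.npz",**c)
    print(n,c["intrinsics"].tolist(),np.round(c.get("extrinsics",c.get("mount")),4).tolist())
E
```

```text
pics
0.025 {'time': 0.0, 'q': array([-1.52050570e+00,  5.28462923e-01,  1.43387631e+00, -2.82632847e-05,
        1.18140181e+00, -1.78516452e-01]), 'joint_velocities': array([ 0.00072531, -0.0004521 , -0.0004592 , -0.0008071 ,  0.00063639,
       -0.00094468]), 'joint_torque': array([-3.85782387e-04, -4.40049040e+01, -1.76590580e+01,  6.32386794e-02,
        5.81560296e-02, -1.74295933e-04]), 'position': array([ 0.141734  , -0.60797882,  0.22318189]), 'tool_rot': array([ 9.93461862e-01,  1.14159426e-01,  5.57815777e-05, -1.07282679e-03]), 'ft_force': array([0.82680715, 0.48556953, 0.1168538 ]), 'moment': array([ 0.03314394, -0.03328295,  0.01451346]), 'grip_force': 0.0, 'grip_width': 0.08709880244295044}
scene [[364.09014335824173, 0.0, 314.291542318587], [0.0, 364.09014335824173, 201.08366411103088], [0.0, 0.0, 1.0]] [[0.5909, 0.6524, -0.4745, 1.0842], [0.8067, -0.4837, 0.3396, -0.3348], [-0.008, -0.5834, -0.8121, 1.0331], [0.0, 0.0, 0.0, 1.0]]
side [[492.06220027247923, 0.0, 328.586247185655], [0.0, 492.06220027247923, 189.7217418839513], [0.0, 0.0, 1.0]] [[-0.9876, -0.1141, 0.1082, 0.309], [-0.1572, 0.7129, -0.6834, 1.4307], [0.0008, -0.6919, -0.722, 1.5342], [0.0, 0.0, 0.0, 1.0]]
wrist [[327.95121884444495, 0.0, 314.9584574340682], [0.0, 327.95121884444495, 197.84910073705728], [0.0, 0.0, 1.0]] [[-0.0, -0.9702, -0.2424, 0.0657], [1.0, 0.0002, -0.0011, 0.0003], [0.0011, -0.2424, 0.9702, -0.161], [0.0, 0.0, 0.0, 1.0]]
```

View pics/scene0.png

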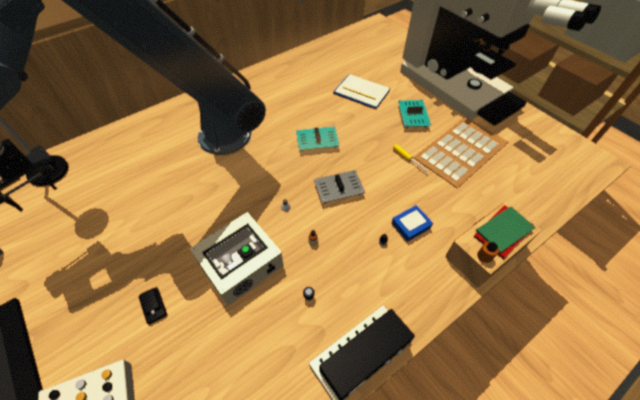

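View pics/side0.png

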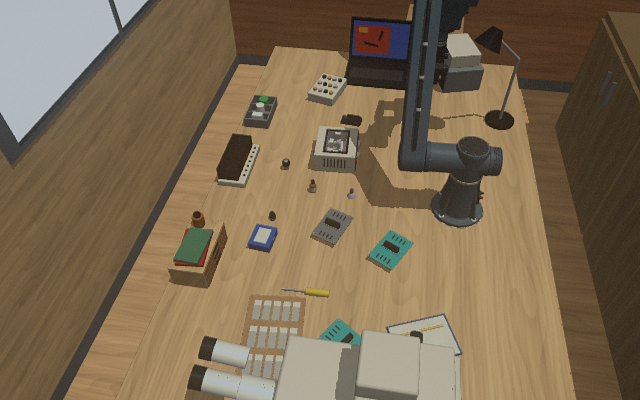

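The grey cover is at scene (340,187) and side (332,226). The turquoise look-alikes are at scene (318,138) and (414,113). Only the grey one fits the description. The light source is at scene (240,255) and side (336,147). I'll enlarge both to confirm.

```bash
python3 - <<'E'
import cv2,numpy as np
def crop(n,x,y,w=100,h=75):
    im=cv2.imread(f"pics/{n}0.png")[y:y+h,x:x+w]; return cv2.resize(im,(400,300),interpolation=cv2.INTER_CUBIC)
cv2.imwrite("pics/c1.png",np.vstack([np.hstack([crop("scene",190,215,100,90),crop("scene",290,150)]),np.hstack([crop("side",290,110),crop("side",285,190)])]))
def P(n,uv,z):
    d=np.load(f"{n}0.npz"); E=d["extrinsics"]; r=E[:3,:3]@np.linalg.inv(d["intrinsics"])@[*uv,1]; return (E[:3,3]+r*(z-E[2,3])/r[2]).round(3)
print(P("scene",(340,187),.03),P("side",(332,226),.03),P("scene",(240,250),.1),P("side",(336,141),.1))
im=cv2.imread("pics/scene0.png"); h=cv2.cvtColor(im,cv2.COLOR_BGR2HSV); 
for n in("scene","side"):
    h=cv2.cvtColor(cv2.imread(f"pics/{n}0.png"),cv2.COLOR_BGR2HSV); m=cv2.inRange(h,(45,100,60),(75,255,255))
    k,_,s,c=cv2.connectedComponentsWithStats(m); 
    for i in range(1,k):
        if s[i,4]>5: print(n,s[i,4],c[i],P(n,c[i],.072))
E
```

```text
[0.503 0.192 0.03 ] [0.49  0.201 0.03 ] [ 0.552 -0.219  0.1  ] [ 0.539 -0.229  0.1  ]
scene 1278 [505.42801252 228.54460094] [0.956 0.477 0.072]
scene 55 [245.05454545 248.54545455] [ 0.54  -0.201  0.072]
side 56 [263.60714286  99.33928571] [ 0.947 -0.519  0.072]
```

View pics/c1.png

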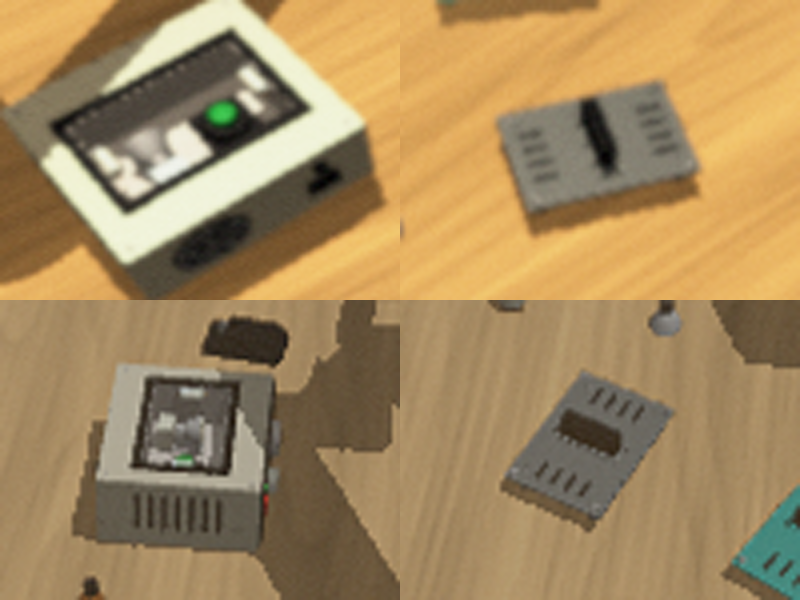

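The crops confirm that the cover is the all-grey one with the black bar. In scene the bay has the green button towards +y (about (245,248)) and the white lamp towards -y. The front panel faces the robot. I'm moving over the box for a wrist view.

```bash
cat > h.py <<'E'
from rig import robot
import numpy as np,cv2
from scipy.spatial.transform import Rotation as R
def pose():
    o=robot.get_obs(); return np.array(o["position"]),R.from_quat(o["tool_rot"]).as_matrix()
def to_rows(p,yaw):
    """target TCP position (world) and tool x yaw (deg), pointing down -> shift mm, rotvec deg"""
    p0,R0=pose(); a=np.radians(yaw)
    Rt=np.array([[np.cos(a),np.sin(a),0],[np.sin(a),-np.cos(a),0],[0,0,-1]])
    print("shift",(R0.T@(np.array(p)-p0)*1000).round(1),"turn",np.degrees(R.from_matrix(R0.T@Rt).as_rotvec()).round(2),"tcp",p0.round(4))
def snap(name):
    p0,R0=pose(); c=robot.camera("wrist"); T=np.eye(4);T[:3,:3]=R0;T[:3,3]=p0
    E=T@c["mount"]; cv2.imwrite(f"pics/{name}.png",c["pixels"][:,:,::-1]); np.savez(f"{name}.npz",E=E,K=c["intrinsics"])
def ray(name,uv,z):
    d=np.load(f"{name}.npz"); E=d["E"] if "E" in d else d["extrinsics"]; K=d["K"] if "K" in d else d["intrinsics"]
    r=E[:3,:3]@np.linalg.inv(K)@[uv[0],uv[1],1]; return E[:3,3]+r*(z-E[2,3])/r[2]
E
python3 -m crank '[20,-12,0,0,0,0,100, 55,-33,0,0,0,0,180, 90,-54,0,0,0,0,255, 125,-75,0,0,0,0,255, 160,-96,0,0,0,0,255]' 20
python3 -m crank '[35,-21,0,0,0,0,255, 70,-42,0,0,0,0,255, 105,-63,0,0,0,0,255, 140,-84,0,0,0,0,255, 160,-96,0,0,0,0,255]'
python3 -m crank '[35,-21,0,0,0,0,255, 70,-42,0,0,0,0,255, 105,-63,0,0,0,0,255, 140,-84,0,0,0,0,255, 155,-96,0,0,0,0,255]'
python3 -m crank '[0,0,0,0,0,0,255,0,0,0,0,0,0,255,0,0,0,0,0,0,255,0,0,0,0,0,0,255,0,0,0,0,0,0,255]'
python3 -c "
from h import *
snap('w1'); print(pose()[0])"
```

```text
time: 0.57
position: [0.2766, -0.4774, 0.2238]
tool_rot: [0.994, 0.114, -0.0, -0.0]
ft_force: [0.0, 0.6, -0.5]
grip_width: 0.0614
grip_force: 0.0
time: 0.98
position: [0.4119, -0.3456, 0.224]
tool_rot: [0.993, 0.115, 0.0, -0.001]
ft_force: [0.3, -0.2, -0.1]
grip_width: 0.0284
grip_force: 0.0
time: 1.4
position: [0.5421, -0.2171, 0.2241]
tool_rot: [0.993, 0.116, 0.001, -0.0]
ft_force: [-0.6, -1.1, 1.2]
grip_width: 0.0015
grip_force: 0.0
time: 1.82
position: [0.5382, -0.2217, 0.2241]
tool_rot: [0.994, 0.113, -0.0, -0.0]
ft_force: [0.7, -0.2, -0.1]
grip_width: 0.0006
grip_force: 0.0
[ 0.53828442 -0.22167621  0.22419198]
```

View pics/w1.png

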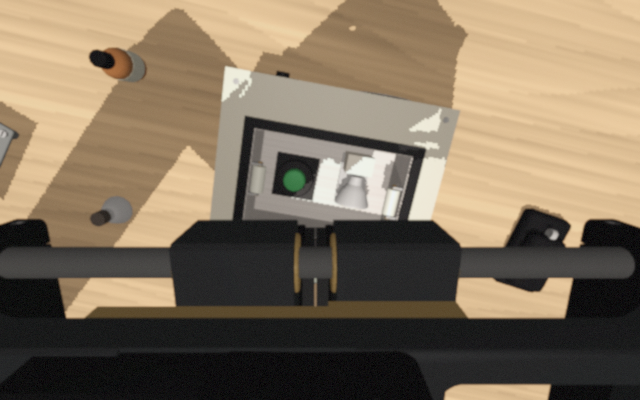

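The wrist view shows the green button at (294,180), the seal's far (+x) outer corners at about (246,117) and (424,149), and the box-top far corners at about (225,67) and (458,110). I'll compute the pose from these.

```bash
python3 - <<'E'
from h import *
im=cv2.imread("pics/w1.png"); h=cv2.cvtColor(im,cv2.COLOR_BGR2HSV)
m=cv2.inRange(h,(45,100,40),(80,255,255)); k,_,s,c=cv2.connectedComponentsWithStats(m); i=1+s[1:,4].argmax(); print("green",s[i],c[i],ray("w1",c[i],.072))
for nm,a,b,z,w in(("seal",(246,117),(424,149),.1,.158),("box",(225,67),(458,110),.097,.2)):
    A,B=ray("w1",a,z),ray("w1",b,z); d=(A-B)[:2]; yaw=np.degrees(np.arctan2(d[1],d[0]))-90
    a=np.radians(yaw); print(nm,A.round(4),B.round(4),np.linalg.norm(d),"yaw",yaw,"centre",((A+B)[:2]/2-[np.cos(a)*w*(.342 if nm=='seal' else .45),np.sin(a)*w*(.342 if nm=='seal' else .45)]).round(4))
# fit lines to seal's dark edge: far edge rows per column
g=cv2.cvtColor(im,cv2.COLOR_BGR2GRAY).astype(int)
far=[]; 
for u in range(265,410,5):
    v0=117+(u-246)*.18
    col=np.array([cv2.getRectSubPix(im,(1,1),(float(u),float(v))).mean() for v in np.arange(v0-9,v0+5,.25)])
    far.append((u,v0-9+.25*np.argmin(np.diff(col,1)))) if False else far.append((u,v0-9+.25*np.where(col<(col.max()+col.min())/2)[0][0]))
pts=np.array([ray("w1",p,.1) for p in far])[:,:2]
vx,vy,x,y=cv2.fitLine(pts.astype(np.float32),cv2.DIST_HUBER,0,.01,.01).ravel(); print("far edge yaw",np.degrees(np.arctan2(vy,vx))%180-90,pts[0],pts[-1])
E
```

```text
green [283 169  23  23 413] [293.79661017 179.71670702] [ 0.5389582  -0.20034524  0.072     ]
seal [ 0.5882 -0.1504  0.1   ] [ 0.5963 -0.3049  0.1   ] 0.1547132838972284 yaw 2.995511867081049 centre [ 0.5383 -0.2304]
box [ 0.6236 -0.1259  0.097 ] [ 0.6341 -0.324   0.097 ] 0.198374494140555 yaw 3.05032591150524 centre [ 0.539  -0.2298]
far edge yaw 2.9889908 [ 0.58985023 -0.16637522] [ 0.59619297 -0.28780389]
```

```bash
python3 -c "
from h import *
to_rows([.539,-.2003,.12],3)"
```

```text
shift [  5.5 -20.7 104.2] turn [0.   0.01 9.98] tcp [ 0.5383 -0.2217  0.2242]
```

```bash
python3 -m crank '[3,-10,15,0,0,5,255, 5.5,-20.7,40,0,0,10,255, 5.5,-20.7,75,0,0,10,255, 5.5,-20.7,104,0,0,10,255, 5.5,-20.7,104,0,0,10,255]'
python3 -m crank '[0,0,0,0,0,0,255, 0,0,0,0,0,0,255, 0,0,0,0,0,0,255, 0,0,0,0,0,0,255, 0,0,0,0,0,0,255]'
python3 -c "
from h import *
to_rows([.539,-.2003,.098],3)"
```

```text
time: 2.28
position: [0.5355, -0.1976, 0.1151]
tool_rot: [1.0, 0.026, -0.005, -0.003]
ft_force: [-0.7, -0.7, -0.6]
grip_width: 0.0011
grip_force: 0.0
time: 2.7
position: [0.5406, -0.1997, 0.1218]
tool_rot: [1.0, 0.027, 0.001, 0.001]
ft_force: [-0.3, -0.3, -0.6]
grip_width: 0.0004
grip_force: 0.0
shift [-1.7  0.5 23.8] turn [ 0.11 -0.16  0.1 ] tcp [ 0.5406 -0.1997  0.1218]
```

```bash
python3 -m crank '[-1,0,10,0,0,0,255, -1,0,20,0,0,0,255, -1,0,24,0,0,0,255, -1,0,26,0,0,0,255, -1,0,28,0,0,0,255]'
python3 -m crank '[0,0,0.5,0,0,0,255, 0,0,1,0,0,0,255, 0,0,2,0,0,0,255, 0,0,2,0,0,0,255, 0,0,2,0,0,0,255]'
```

```text
time: 3.12
position: [0.5384, -0.1989, 0.0912]
tool_rot: [1.0, 0.027, -0.001, -0.0]
ft_force: [-1.0, -0.6, -0.5]
grip_width: 0.0004
grip_force: 0.0
time: 3.53
position: [0.5389, -0.1991, 0.0903]
tool_rot: [1.0, 0.027, 0.0, 0.0]
ft_force: [-0.2, 0.2, -0.8]
grip_width: 0.0008
grip_force: 0.0
```

```bash
python3 -m crank '[0,0,0.5,0,0,0,255, 0,0,1,0,0,0,255, 0,0,1,0,0,0,255, 0,0,1,0,0,0,255, 0,0,1,0,0,0,255]'
python3 -c "
from h import *
c=robot.camera('scene'); d=robot.camera('side')
snap('w2')
f=lambda n,x,y,w,h:cv2.resize(n[y:y+h,x:x+w,::-1],(400,300),interpolation=cv2.INTER_CUBIC)
w=cv2.imread('pics/w2.png')[:,:,::-1]
cv2.imwrite('pics/c2.png',np.vstack([np.hstack([f(c['pixels'],190,200,100,75),f(d['pixels'],290,100,100,75)]),np.hstack([f(w,160,0,320,240),f(w,0,0,640,400)])]))"
```

```text
time: 3.95
position: [0.5388, -0.1991, 0.0892]
tool_rot: [1.0, 0.027, 0.0, 0.0]
ft_force: [-0.1, -0.2, 0.0]
grip_width: 0.0004
grip_force: 0.0
```

View pics/c2.png

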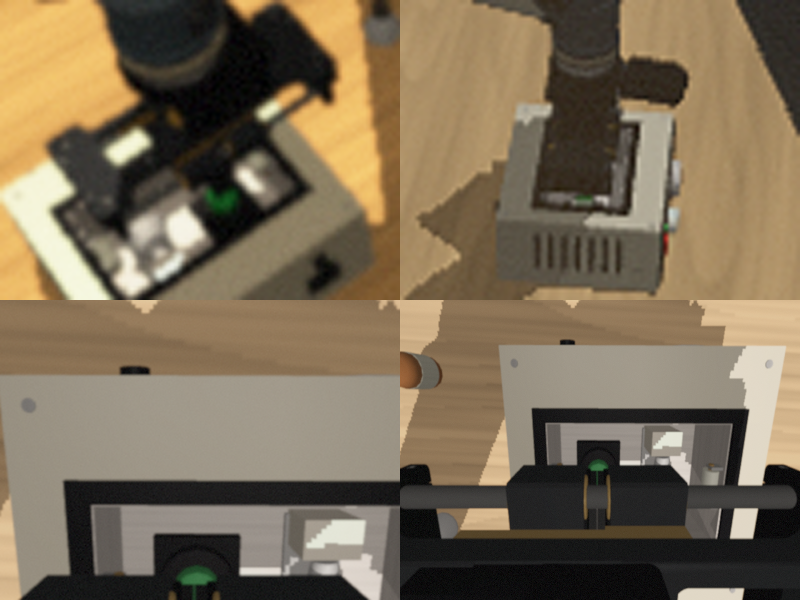

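The fingertips are over the green button, with the lamp and rollers clear. The force is still zero, so I'll keep going down in small steps.

```bash
for i in 1; do python3 -m crank '[0,0,1,0,0,0,255, 0,0,2,0,0,0,255, 0,0,2,0,0,0,255, 0,0,2,0,0,0,255, 0,0,2,0,0,0,255]'; done
```

```text
time: 4.52
position: [0.5387, -0.1991, 0.0871]
tool_rot: [1.0, 0.027, -0.0, -0.0]
ft_force: [-0.8, 0.4, 0.2]
grip_width: 0.0005
grip_force: 0.0
```

```bash
python3 -m crank '[0,0,1,0,0,0,255, 0,0,2,0,0,0,255, 0,0,2,0,0,0,255, 0,0,2,0,0,0,255, 0,0,2,0,0,0,255]'; python3 -c "
from h import *
print(robot.get_obs()['ft_force'],robot.get_obs()['joint_torque'])"
```

```text
time: 4.93
position: [0.5388, -0.1991, 0.0851]
tool_rot: [1.0, 0.027, 0.0, -0.0]
ft_force: [-0.1, -0.1, 0.4]
grip_width: 0.0005
grip_force: 0.0
[-0.06200483 -0.07434136  0.40480031] [ 8.34374641e-04 -4.32300103e+01 -1.14856562e+01  5.33083628e-02
 -3.96615244e-02 -4.92030438e-05]
```

```bash
python3 -m crank '[0,0,1,0,0,0,255, 0,0,2,0,0,0,255, 0,0,2,0,0,0,255, 0,0,2,0,0,0,255, 0,0,2,0,0,0,255]'; python3 -c "
from h import *
snap('w3'); w=cv2.imread('pics/w3.png'); a=cv2.imread('pics/w2.png')
f=lambda w:cv2.resize(w[90:190,240:390],(600,400),interpolation=cv2.INTER_CUBIC)[:300]
cv2.imwrite('pics/c3.png',np.vstack([f(a),f(w)]))"
```

```text
time: 5.35
position: [0.5387, -0.1991, 0.0831]
tool_rot: [1.0, 0.027, -0.0, -0.0]
ft_force: [0.0, 0.3, -0.6]
grip_width: 0.0003
grip_force: 0.0
```

View pics/c3.png

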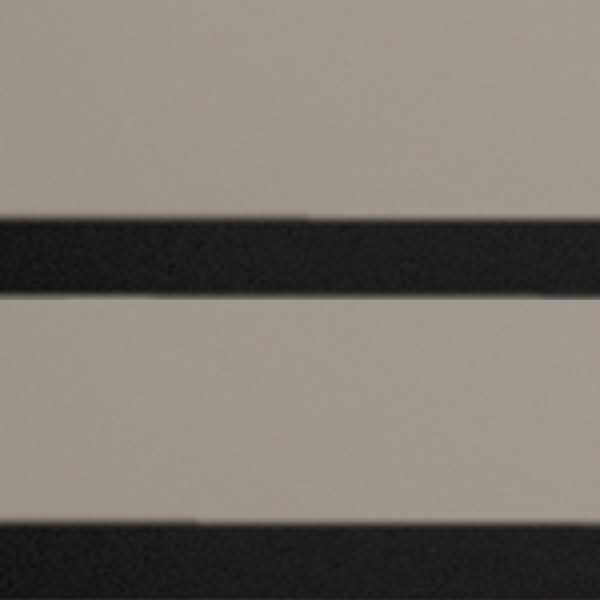

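That crop missed the button: it shows only the seal edge. I'll measure the camera's true height from the seal's width in pixels instead.

```bash
python3 - <<'E'
from h import *
for n in("w2","w3"):
    im=cv2.imread(f"pics/{n}.png"); g=im.mean(2); d=np.load(n+".npz"); E=d["E"]
    # seal far band: dark pixels rows 130-170 above fingers
    m=(g<50).astype(np.uint8); k,l,s,c=cv2.connectedComponentsWithStats(m[:200]); 
    for i in range(1,k):
        if s[i,4]>300: print(n,s[i])
    col=np.where(m[:,320]&(np.arange(400)<200))[0]; v=col.min(); band=[q for q in col if q<v+30]
    r=np.where(m[v+8])[0]; r=r[(r>150)&(r<600)]; a,b=r.min(),r.max()+1
    print(n,"far outer row",v,"inner",band[-1],"width px",b-a,a,b,"cam",E[:3,3].round(4))
    for z in(.1,.095,.09): 
        A,B=ray(n,(a,v+8),z),ray(n,(b,v+8),z); print(z,"width",np.linalg.norm(A-B).round(4),"edge",ray(n,(320,v),z).round(4))
    h=cv2.cvtColor(im,cv2.COLOR_BGR2HSV); gm=cv2.inRange(h,(45,80,30),(80,255,255)); k,l,s,c=cv2.connectedComponentsWithStats(gm); i=1+s[1:,4].argmax(); print("green",s[i],c[i])
    L,Rr=s[i,0],s[i,0]+s[i,2]; vv=s[i,1]+s[i,3]-1
    for z in(.072,.066,.06): print(z,(ray(n,(Rr,vv),z)-ray(n,(L,vv),z))[:2].round(4), "top",ray(n,(c[i][0],s[i,1]),z).round(4))
E
```

```text
w2 [ 212  145  345   55 7574]
w2 [284 188  68  12 807]
w2 far outer row 146 inner 162 width px 344 212 556 cam [ 0.6044 -0.1958  0.2501]
0.1 width 0.157 edge [ 0.5913 -0.1987  0.1   ]
0.095 width 0.1623 edge [ 0.5908 -0.1988  0.095 ]
0.09 width 0.1675 edge [ 0.5904 -0.1989  0.09  ]
green [301 211  33  35 479] [316.40501044 222.42797495]
0.072 [ 0.001  -0.0191] top [ 0.5523 -0.1993  0.072 ]
0.066 [ 0.0011 -0.0198] top [ 0.5506 -0.1994  0.066 ]
0.06 [ 0.0011 -0.0204] top [ 0.5488 -0.1995  0.06  ]
w3 [ 207  146  361   54 8124]
w3 [283 190  70  10 697]
w3 far outer row 147 inner 164 width px 358 208 566 cam [ 0.6044 -0.1958  0.2441]
0.1 width 0.1569 edge [ 0.5913 -0.1986  0.1   ]
0.095 width 0.1624 edge [ 0.5909 -0.1986  0.095 ]
0.09 width 0.1678 edge [ 0.5904 -0.1987  0.09  ]
green [301 215  33  32 384] [316.45572917 224.125     ]
0.072 [ 0.001  -0.0185] top [ 0.5518 -0.1993  0.072 ]
0.066 [ 0.001  -0.0191] top [ 0.5499 -0.1994  0.066 ]
0.06 [ 0.0011 -0.0198] top [ 0.5481 -0.1995  0.06  ]
```

```bash
python3 - <<'E'
from h import *
c=robot.camera("wrist"); M=np.linalg.inv(c["mount"]); K=c["intrinsics"]
for t in [(0,0,.025),(.0095,0,.025),(.0095,.015,.025),(.0095,-.015,.025),(.0095,0,.006),(.0095,.015,-.02),(.0095,0,-.045)]:
    p=K@(M[:3,:3]@t+M[:3,3]); print(t,(p[:2]/p[2]).round(1))
im=c["pixels"]; f=cv2.resize(im[190:300,235:395,::-1],(800,550),interpolation=cv2.INTER_CUBIC); cv2.imwrite("pics/c4.png",np.clip(f.astype(float)*1.8+20,0,255))
E
```

```text
(0, 0, 0.025) [314.9 229. ]
(0.0095, 0, 0.025) [314.8 213.8]
(0.0095, 0.015, 0.025) [340.2 213.8]
(0.0095, -0.015, 0.025) [289.5 213.8]
(0.0095, 0, 0.006) [314.8 224.1]
(0.0095, 0.015, -0.02) [347.4 242.3]
(0.0095, 0, -0.045) [314.6 266.6][ WARN:0@1.400] global loadsave.cpp:1063 imwrite_ Unsupported depth image for selected encoder is fallbacked to CV_8U.
```

View pics/c4.png

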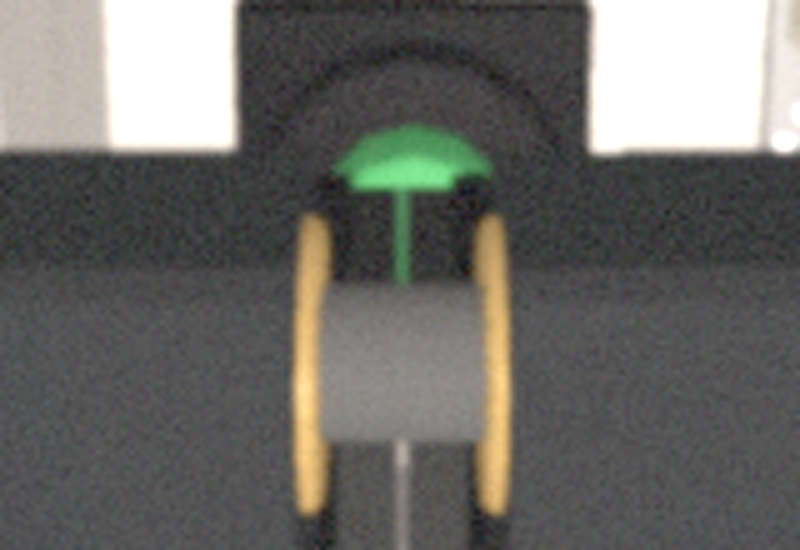

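The view shows the fingertips (centre, row ~228) still above the button, and the far rim of the green is visible. They don't appear to reach it yet, so I'll carry on down and watch the force.

```bash
python3 -m crank '[0,0,0.5,0,0,0,255, 0,0,1,0,0,0,255, 0,0,1.5,0,0,0,255, 0,0,2,0,0,0,255, 0,0,2,0,0,0,255]'
```

```text
time: 5.87
position: [0.5387, -0.199, 0.081]
tool_rot: [1.0, 0.027, -0.0, -0.0]
ft_force: [0.1, 0.4, -0.8]
grip_width: 0.0004
grip_force: 0.0
```

```bash
python3 -m crank '[0,0,0.5,0,0,0,255, 0,0,1,0,0,0,255, 0,0,1.5,0,0,0,255, 0,0,2,0,0,0,255, 0,0,2,0,0,0,255]'
```

```text
time: 6.28
position: [0.5387, -0.199, 0.079]
tool_rot: [1.0, 0.027, -0.0, -0.0]
ft_force: [-0.1, -0.7, 0.3]
grip_width: -0.0002
grip_force: 0.0
```

```bash
python3 -m crank '[0,0,0.5,0,0,0,255, 0,0,1,0,0,0,255, 0,0,1.5,0,0,0,255, 0,0,2,0,0,0,255, 0,0,2,0,0,0,255]'
```

```text
time: 6.7
position: [0.5387, -0.1991, 0.0771]
tool_rot: [1.0, 0.027, -0.0, -0.0]
ft_force: [0.1, 0.9, -0.3]
grip_width: 0.0005
grip_force: 0.0
```

```bash
python3 -m crank '[0,0,0.5,0,0,0,255, 0,0,1,0,0,0,255, 0,0,1.5,0,0,0,255, 0,0,2,0,0,0,255, 0,0,2,0,0,0,255]'
```

```text
time: 7.12
position: [0.5387, -0.1991, 0.075]
tool_rot: [1.0, 0.027, -0.0, -0.0]
ft_force: [-0.1, -0.1, -0.8]
grip_width: 0.0006
grip_force: 0.0
```

```bash
python3 -m crank '[0,0,0.5,0,0,0,255, 0,0,1,0,0,0,255, 0,0,1.5,0,0,0,255, 0,0,2,0,0,0,255, 0,0,2,0,0,0,255]'
python3 - <<'E'
from h import *
snap("w4")
for n in("w1","w2","w3","w4"):
    im=cv2.imread(f"pics/{n}.png"); h=cv2.cvtColor(im,cv2.COLOR_BGR2HSV); gm=cv2.inRange(h,(45,80,30),(80,255,255)); k,l,s,c=cv2.connectedComponentsWithStats(gm); i=1+s[1:,4].argmax()
    # widest green chord & far edge; tip front row near column 308 (left finger)
    print(n,s[i],[int(np.where(gm[:,u]&(l[:,u]==i))[0].max()) for u in(308,312,322,326)] if n!="w1" else "")
    cols=[(v,(l[v]==i).sum()) for v in range(s[i,1],s[i,1]+s[i,3],2)]; print(cols)
E
```

```text
time: 7.53
position: [0.5388, -0.1991, 0.0732]
tool_rot: [1.0, 0.027, 0.0, 0.0]
ft_force: [-0.6, -0.0, 1.6]
grip_width: 0.0002
grip_force: 0.8
w1 [283 168  23  24 439] 
[(168, np.int64(7)), (170, np.int64(14)), (172, np.int64(18)), (174, np.int64(21)), (176, np.int64(23)), (178, np.int64(23)), (180, np.int64(23)), (182, np.int64(23)), (184, np.int64(21)), (186, np.int64(20)), (188, np.int64(16)), (190, np.int64(11))]
w2 [301 211  33  35 479] [228, 228, 228, 226]
[(211, np.int64(1)), (213, np.int64(14)), (215, np.int64(22)), (217, np.int64(26)), (219, np.int64(30)), (221, np.int64(33)), (223, np.int64(33)), (225, np.int64(30)), (227, np.int64(21)), (229, np.int64(3)), (231, np.int64(3)), (233, np.int64(3)), (235, np.int64(3)), (237, np.int64(3)), (239, np.int64(3)), (241, np.int64(3)), (243, np.int64(3)), (245, np.int64(3))]
w3 [301 215  33  32 384] [228, 228, 228, 226]
[(215, np.int64(7)), (217, np.int64(21)), (219, np.int64(24)), (221, np.int64(29)), (223, np.int64(33)), (225, np.int64(27)), (227, np.int64(21)), (229, np.int64(3)), (231, np.int64(4)), (233, np.int64(3)), (235, np.int64(3)), (237, np.int64(3)), (239, np.int64(3)), (241, np.int64(3)), (243, np.int64(3)), (245, np.int64(3))]
w4 [305 220  24  27 210] [227, 227, 227, 225]
[(220, np.int64(4)), (222, np.int64(20)), (224, np.int64(24)), (226, np.int64(21)), (228, np.int64(7)), (230, np.int64(3)), (232, np.int64(4)), (234, np.int64(3)), (236, np.int64(3)), (238, np.int64(4)), (240, np.int64(3)), (242, np.int64(3)), (244, np.int64(3)), (246, np.int64(1))]
```

```bash
python3 -m crank '[0,0,0.5,0,0,0,255, 0,0,1,0,0,0,255, 0,0,1.5,0,0,0,255, 0,0,2,0,0,0,255, 0,0,2,0,0,0,255]'
```

```text
time: 8.0
position: [0.5388, -0.1991, 0.0712]
tool_rot: [1.0, 0.027, 0.0, 0.0]
ft_force: [-1.3, -0.0, 2.8]
grip_width: 0.0004
grip_force: 1.3
```

```bash
python3 -m crank '[0,0,0.5,0,0,0,255, 0,0,1,0,0,0,255, 0,0,1.5,0,0,0,255, 0,0,2,0,0,0,255, 0,0,2,0,0,0,255]'
```

```text
time: 8.42
position: [0.5388, -0.1991, 0.0692]
tool_rot: [1.0, 0.027, 0.0, 0.0]
ft_force: [-0.9, 0.2, 3.2]
grip_width: 0.0002
grip_force: 1.9
```

The force is rising like a spring, so this is the button. I'll continue to its stop.

```bash
python3 -m crank '[0,0,0.5,0,0,0,255, 0,0,1,0,0,0,255, 0,0,1.5,0,0,0,255, 0,0,1.5,0,0,0,255, 0,0,1.5,0,0,0,255]'
```

```text
time: 8.83
position: [0.5388, -0.1991, 0.068]
tool_rot: [1.0, 0.027, 0.0, 0.0]
ft_force: [-1.0, 0.8, 5.8]
grip_width: 0.0005
grip_force: 3.0
```

```bash
python3 -m crank '[0,0,0.5,0,0,0,255, 0,0,1,0,0,0,255, 0,0,1,0,0,0,255, 0,0,1,0,0,0,255, 0,0,1,0,0,0,255]'
```

```text
time: 9.25
position: [0.5388, -0.1991, 0.0679]
tool_rot: [1.0, 0.027, 0.0, 0.0]
ft_force: [-2.8, 0.3, 12.1]
grip_width: 0.0005
grip_force: 5.8
```

The button is at its stop (12 N after about 6 mm of spring travel). That puts the tips only about 2 mm ahead of the TCP. Now I lift clear.

```bash
python3 -m crank '[0,0,-10,0,0,0,255, 0,0,-40,0,0,0,255, 0,0,-75,0,0,0,200, 0,0,-115,0,0,0,100, 0,0,-150,0,0,0,0]' 
python3 - <<'E'
from h import *
im=cv2.imread("pics/side0.png"); h=cv2.cvtColor(im,cv2.COLOR_BGR2HSV)
for n in("scene","side"):
    im=cv2.imread(f"pics/{n}0.png"); 
    x,y,w,hh=(300,160,80,55) if n=="scene" else (300,200,65,55)
    c=im[y:y+hh,x:x+w]; h=cv2.cvtColor(c,cv2.COLOR_BGR2HSV); m=((h[...,1]<60)&(h[...,2]<175)).astype(np.uint8)*255
    m=cv2.morphologyEx(m,cv2.MORPH_OPEN,np.ones((3,3)));k,l,s,_=cv2.connectedComponentsWithStats(m); i=1+s[1:,4].argmax()
    ct=max(cv2.findContours((l==i).astype(np.uint8),0,2)[0],key=cv2.contourArea); r=cv2.minAreaRect(ct); print(n,s[i],r)
    q=cv2.approxPolyDP(cv2.convexHull(ct),4,True)[:,0]+[x,y]; W=np.array([ray(n+"0",p,.028) for p in q]); print(W.round(3).tolist(),W.mean(0))
E
```

```text
time: 9.67
position: [0.5386, -0.199, 0.2183]
tool_rot: [1.0, 0.027, -0.0, -0.0]
ft_force: [0.7, -0.7, 0.4]
grip_width: 0.0135
grip_force: 0.0
scene [ 16  12  47  30 952] ((38.85429382324219, 25.89896011352539), (23.76615333557129, 43.99830627441406), 76.37300109863281)
[[0.484, 0.276, 0.028], [0.564, 0.241, 0.028], [0.512, 0.107, 0.028], [0.425, 0.15, 0.028]] [0.4962089  0.19352271 0.028     ]
side [ 13   9  39  35 681] ((32.03926086425781, 25.5277156829834), (25.470176696777344, 36.282989501953125), 35.21759033203125)
[[0.512, 0.112, 0.028], [0.422, 0.141, 0.028], [0.466, 0.281, 0.028], [0.557, 0.251, 0.028]] [0.489072   0.19625787 0.028     ]
```

```bash
python3 -c "
from h import *
to_rows([.492,.195,.24],-20)"
```

```text
shift [ -25.2 -395.9  -21.6] turn [-1.000e-02  1.000e-02  2.311e+01] tcp [ 0.5386 -0.199   0.2183]
```

```bash
python3 -m crank '[-2,-40,-5,0,0,0,0, -5,-80,-10,0,0,0,0, -8,-120,-15,0,0,0,0, -10,-160,-20,0,0,0,0, -12,-200,-20,0,0,0,0]' 
python3 -m crank '[-2,-40,0,0,0,5,0, -5,-80,0,0,0,10,0, -8,-120,0,0,0,15,0, -11,-160,0,0,0,20,0, -13,-196,0,0,0,23,0]' 
python3 -m crank '[0,0,0,0,0,0,0,0,0,0,0,0,0,0,0,0,0,0,0,0,0,0,0,0,0,0,0,0,0,0,0,0,0,0,0]' 
python3 -c "
from h import *
snap('w5'); print(pose()[0])"
```

```text
time: 10.08
position: [0.5158, 0.0014, 0.2375]
tool_rot: [1.0, 0.027, 0.001, 0.0]
ft_force: [1.0, 0.8, -0.2]
grip_width: 0.0462
grip_force: 0.0
time: 10.5
position: [0.4912, 0.1972, 0.2364]
tool_rot: [0.985, -0.174, -0.0, -0.0]
ft_force: [0.8, -1.2, 0.3]
grip_width: 0.0791
grip_force: 0.0
time: 10.92
position: [0.4926, 0.1935, 0.2365]
tool_rot: [0.985, -0.174, -0.0, 0.0]
ft_force: [-0.5, 0.3, -0.5]
grip_width: 0.0867
grip_force: 0.0
[0.49267931 0.1935148  0.23656507]
```

View pics/w5.png

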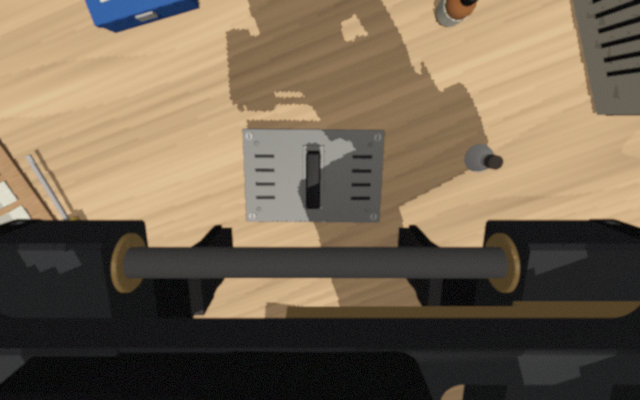

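The cover is square to the tool: flange corners at about (245,129), (384,130), (380,221) and (247,221), with the bar top around (313,178). I'll measure it.

```bash
python3 - <<'E'
from h import *
im=cv2.imread("pics/w5.png")
W=np.array([ray("w5",p,.028) for p in((245,129),(384,130),(380,221),(247,221))]); print(W.round(4)[:,:2].tolist(),"c",W.mean(0))
for a,b in((0,1),(3,2)): d=W[a]-W[b]; print("yaw long",np.degrees(np.arctan2(d[1],d[0]))-90, np.linalg.norm(d))
h=im.mean(2)[140:215,295:335]; m=(h<60).astype(np.uint8); k,l,s,c=cv2.connectedComponentsWithStats(m); i=1+s[1:,4].argmax(); print(s[i]+[295,140,0,0,0])
x,y,w,hh,_=s[i]+[295,140,0,0,0]
A,B=ray("w5",(x+w/2,y),.054),ray("w5",(x+w/2,y+hh),.054); print("bar",A,B,(A+B)/2)
g=(W.mean(0)); to_rows([g[0],g[1],.08],-20)
E
```

```text
[[0.5675, 0.2483], [0.514, 0.1045], [0.4147, 0.14], [0.4685, 0.2878]] c [0.49117081 0.1951576  0.028     ]
yaw long -20.415964123703816 0.1534391362303363
yaw long -20.00748178509896 0.15726379848523797
[305 151  16  58 608]
bar [0.52163621 0.18504938 0.054     ] [0.46259532 0.20665054 0.054     ] [0.49211576 0.19584996 0.054     ]
shift [ -2.   -1.1 156.6] turn [ 0.02  0.01 -0.02] tcp [0.4927 0.1935 0.2366]
```

```bash
python3 -m crank '[0,0,35,0,0,0,0, -1,-1,75,0,0,0,0, -2,-1.5,115,0,0,0,0, -2,-1.5,150,0,0,0,0, -2,-1.5,156,0,0,0,0]' 
python3 -m crank '[0,0,8,0,0,0,0, 0,0,16,0,0,0,0, 0,0,22,0,0,0,0, 0,0,27,0,0,0,0, 0,0,30,0,0,0,0]' 
python3 -m crank '[0,0,1,0,0,0,0, 0,0,2,0,0,0,0, 0,0,4,0,0,0,0, 0,0,6,0,0,0,0, 0,0,7,0,0,0,0]'
```

```text
time: 11.38
position: [0.4872, 0.1952, 0.0757]
tool_rot: [0.985, -0.174, -0.005, 0.002]
ft_force: [-0.1, -0.1, -0.8]
grip_width: 0.087
grip_force: 0.0
time: 11.8
position: [0.4918, 0.1972, 0.0514]
tool_rot: [0.985, -0.173, 0.001, -0.0]
ft_force: [0.6, 0.0, 0.4]
grip_width: 0.0871
grip_force: 0.0
time: 12.22
position: [0.4909, 0.1971, 0.0436]
tool_rot: [0.985, -0.173, 0.0, -0.0]
ft_force: [-0.5, 0.2, -0.0]
grip_width: 0.0871
grip_force: 0.0
```

```bash
python3 -m crank '[0,1,2,0,0,0,0, 0,1,4,0,0,0,0, 0,1,6,0,0,0,0, 0,1,8,0,0,0,0, 0,1,8,0,0,0,0]'
```

```text
time: 12.63
position: [0.4903, 0.196, 0.0352]
tool_rot: [0.985, -0.173, -0.0, 0.0]
ft_force: [-0.6, -0.5, 0.3]
grip_width: 0.087
grip_force: 0.0
```

```bash
python3 -m crank '[0,0,1,0,0,0,0, 0,0,2,0,0,0,0, 0,0,3,0,0,0,0, 0,0,4,0,0,0,0, 0,0,4,0,0,0,0]'
```

```text
time: 13.05
position: [0.4905, 0.1961, 0.0315]
tool_rot: [0.985, -0.173, -0.0, 0.0]
ft_force: [-0.1, -0.3, 0.0]
grip_width: 0.0869
grip_force: 0.0
```

```bash
for i in 1 2 3; do python3 -m crank '[0,0,0,0,0,0,255,0,0,0,0,0,0,255,0,0,0,0,0,0,255,0,0,0,0,0,0,255,0,0,0,0,0,0,255]' 40 | grep -E "pos|force|width"; done
```

```text
position: [0.4906, 0.1961, 0.0317]
ft_force: [-0.1, -0.4, -0.1]
grip_width: 0.0613
grip_force: 0.0
position: [0.4906, 0.1961, 0.0317]
ft_force: [0.1, -0.8, 0.7]
grip_width: 0.0285
grip_force: 0.0
position: [0.4906, 0.1961, 0.0317]
ft_force: [-0.4, -0.1, -0.3]
grip_width: 0.0156
grip_force: 40.0
```

```bash
python3 -m crank '[0,0,-10,0,0,0,255,0,0,-40,0,0,0,255,0,0,-80,0,0,0,255,0,0,-120,0,0,0,255,0,0,-150,0,0,0,255]'
python3 - <<'E'
from h import *
snap("w6")
im=cv2.imread("pics/w6.png"); g=im.mean(2); c=robot.camera("wrist"); M=c["mount"];K=c["intrinsics"]
# far flange edge in tool frame: flange top at tool z = +0.0037
def tr(uv,z):
    r=M[:3,:3]@np.linalg.inv(K)@[*uv,1]; return M[:3,3]+r*(z-M[2,3])/r[2]
gr=np.abs(cv2.Sobel(g,cv2.CV_64F,0,1,ksize=3))
for x in(-.06,-.03,0,.03,.06):
    p=np.linalg.inv(M)@[.054,x,.004,1]; p=K@p[:3]; u,v=p[:2]/p[2]; a=int(v); w=gr[a-14:a+15,int(u)]; print(x,round(u),round(v,1),"edge rows",[(a-14+i,int(w[i])) for i in np.argsort(-w)[:3]], tr((u,a-14+w.argmax()),.004).round(4))
to_rows([.5375,-.230,.19],3)
E
```

```text
time: 14.72
position: [0.491, 0.1962, 0.185]
tool_rot: [0.985, -0.173, 0.001, -0.0]
ft_force: [1.0, 0.2, -1.4]
grip_width: 0.0156
grip_force: 40.0
-0.06 194 140.3 edge rows [(np.int64(138), 335), (np.int64(139), 239), (np.int64(137), 199)] [ 0.0551 -0.0599  0.004 ]
-0.03 254 140.3 edge rows [(np.int64(138), 151), (np.int64(137), 101), (np.int64(139), 83)] [ 0.0551 -0.0299  0.004 ]
0 315 140.3 edge rows [(np.int64(138), 120), (np.int64(137), 82), (np.int64(139), 65)] [0.0551 0.     0.004 ]
0.03 375 140.3 edge rows [(np.int64(138), 129), (np.int64(139), 95), (np.int64(137), 66)] [0.0551 0.0299 0.004 ]
0.06 436 140.3 edge rows [(np.int64(139), 119), (np.int64(138), 118), (np.int64(137), 45)] [0.0547 0.0599 0.004 ]
shift [185.8 386.8  -2.8] turn [ -0.23  -0.7  -22.87] tcp [0.4943 0.1969 0.1876]
```

```bash
python3 -m crank '[9,18,-2,0,0,0,255,26,52,-4,0,0,0,255,44,88,-8,0,0,0,255,61,124,-8,0,0,0,255,79,160,-8,0,0,0,255]'
python3 -m crank '[17,35,0,0,0,-5,255,35,70,0,0,0,-10,255,52,105,0,0,0,-15,255,69,140,0,0,0,-19,255,86,174,0,0,0,-23,255]'
python3 -m crank '[0,0,0,0,0,0,255,0,0,0,0,0,0,255,0,0,0,0,0,0,255,0,0,0,0,0,0,255,0,0,0,0,0,0,255]'
python3 - <<'E'
from h import *
to_rows([.5375,-.230,.16],3)
E
```

```text
time: 15.23
position: [0.5092, 0.0175, 0.1891]
tool_rot: [0.985, -0.172, -0.001, -0.0]
ft_force: [1.0, -0.3, -0.9]
grip_width: 0.016
grip_force: 40.0
time: 15.65
position: [0.5308, -0.1756, 0.1886]
tool_rot: [1.0, 0.029, -0.001, -0.001]
ft_force: [0.1, -0.2, -0.9]
grip_width: 0.0154
grip_force: 40.0
time: 16.07
position: [0.5315, -0.1724, 0.1893]
tool_rot: [1.0, 0.028, -0.001, -0.0]
ft_force: [0.3, -0.8, -1.0]
grip_width: 0.0155
grip_force: 40.0
shift [ 2.8 57.9 29.2] turn [-0.06  0.07  0.21] tcp [ 0.5315 -0.1724  0.1893]
```

```bash
python3 -m crank '[1,25,0,0,0,0,255,3,50,10,0,0,0,255,3,58,20,0,0,0,255,3,58,29,0,0,0,255,3,58,29,0,0,0.2,255]'
python3 -m crank '[0,0,0,0,0,0,255,0,0,0,0,0,0,255,0,0,0,0,0,0,255,0,0,0,0,0,0,255,0,0,0,0,0,0,255]'
python3 - <<'E'
from h import *
snap("w7"); to_rows([.5375,-.230,.16],3)
im=cv2.imread("pics/w7.png"); print(pose()[0])
E
```

```text
time: 16.48
position: [0.5363, -0.2297, 0.1582]
tool_rot: [1.0, 0.025, -0.002, -0.002]
ft_force: [-0.7, 0.6, -1.1]
grip_width: 0.0159
grip_force: 40.0
time: 16.9
position: [0.5385, -0.2315, 0.1612]
tool_rot: [1.0, 0.026, 0.0, 0.0]
ft_force: [-0.0, -0.3, -1.3]
grip_width: 0.016
grip_force: 40.0
shift [-0.9 -1.6  1.1] turn [ 0.02 -0.03 -0.07] tcp [ 0.5385 -0.2316  0.1611]
[ 0.5384565  -0.23158418  0.16107282]
```

View pics/w7.png

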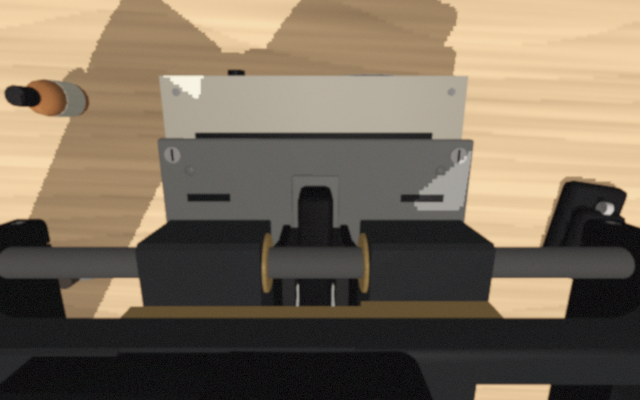

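The held cover's far edge spans (158,139) to (473,139). The seal's far edge spans (195,133) to (433,133) and the box's far corners are at (160,76) and (467,76). All of them are parallel.

```bash
python3 - <<'E'
from h import *
z=pose()[0][2]; zf=z-.0037
for nm,a,b,zz in(("flange",(158,139),(473,139),zf),("seal",(195,132.5),(433,132.5),.1),("box",(160,76),(467,76),.097)):
    A,B=ray("w7",a,zz),ray("w7",b,zz); print(nm,(A+B)[:2]/2,"len",np.linalg.norm(A-B))
g=cv2.imread("pics/w7.png").mean(2)
for nm,row in(("box",95),("box",110),("flange",165),("flange",180),("seal",135)):
    r=np.abs(np.diff(cv2.GaussianBlur(g,(3,3),0)[row]))
    L=150+r[150:215].argmax(); Rr=420+r[420:490].argmax(); print(nm,row,L,Rr,(L+Rr)/2+.5)
for u in(220,260,300,380,410):
    c=g[100:150,u]; print(u,[round(x) for x in c[26:42]])
E
```

```text
flange [ 0.59304845 -0.22901597] len 0.15616737931773683
seal [ 0.59342425 -0.22806044] len 0.15831850858293353
box [ 0.62914653 -0.22590756] len 0.19883663484505434
box 95 198 465 332.0
box 110 162 464 313.5
flange 165 159 453 306.5
flange 180 161 468 315.0
seal 135 195 431 313.5
220 [164, 163, 163, 163, 164, 156, 122, 69, 36, 29, 30, 42, 64, 79, 89, 96]
260 [166, 166, 167, 166, 166, 159, 125, 74, 39, 34, 35, 41, 59, 78, 90, 95]
300 [171, 170, 170, 170, 169, 162, 128, 76, 43, 38, 39, 41, 62, 77, 90, 97]
380 [171, 171, 170, 170, 171, 162, 128, 77, 43, 36, 37, 42, 54, 75, 87, 96]
410 [169, 168, 169, 169, 169, 161, 129, 76, 41, 39, 35, 35, 50, 73, 87, 97]
```

```bash
python3 -m crank '[0,-0.9,5,0,0,0,255,0,-0.9,12,0,0,0,255,0,-0.9,20,0,0,0,255,0,-0.9,25,0,0,0,255,0,-0.9,27,0,0,0,255]'
python3 -m crank '[0,0,1,0,0,0,255,0,0,2,0,0,0,255,0,0,3,0,0,0,255,0,0,4,0,0,0,255,0,0,5,0,0,0,255]'
```

```text
time: 17.37
position: [0.5373, -0.2305, 0.132]
tool_rot: [1.0, 0.025, -0.001, -0.001]
ft_force: [-1.0, -0.0, -1.8]
grip_width: 0.0163
grip_force: 40.0
time: 17.78
position: [0.5384, -0.2311, 0.1288]
tool_rot: [1.0, 0.025, 0.0, 0.0]
ft_force: [-0.7, 0.5, -1.0]
grip_width: 0.0157
grip_force: 40.0
```

```bash
python3 -m crank '[0,0,1,0,0,0,255,0,0,2,0,0,0,255,0,0,3,0,0,0,255,0,0,4,0,0,0,255,0,0,4,0,0,0,255]'
```

```text
time: 18.2
position: [0.5381, -0.2309, 0.1245]
tool_rot: [1.0, 0.025, -0.0, -0.0]
ft_force: [0.9, 0.5, -0.3]
grip_width: 0.0158
grip_force: 40.0
```

The pins are in the bay without force. Next I push past the catches.

```bash
python3 -m crank '[0,0,1,0,0,0,255,0,0,2,0,0,0,255,0,0,3,0,0,0,255,0,0,4,0,0,0,255,0,0,5,0,0,0,255]' 60
```

```text
time: 18.62
position: [0.5384, -0.2308, 0.1211]
tool_rot: [1.0, 0.026, 0.0, 0.0]
ft_force: [-1.4, 2.1, 11.5]
grip_width: 0.0158
grip_force: 60.0
```

```bash
python3 -m crank '[0,0,1,0,0,0,255,0,0,2,0,0,0,255,0,0,3,0,0,0,255,0,0,4,0,0,0,255,0,0,4,0,0,0,255]'
```

```text
time: 19.03
position: [0.5383, -0.2308, 0.1176]
tool_rot: [1.0, 0.025, 0.0, 0.0]
ft_force: [-2.7, 2.1, 9.4]
grip_width: 0.0156
grip_force: 60.0
```

```bash
python3 -m crank '[0,0,1,0,0,0,255,0,0,2,0,0,0,255,0,0,3,0,0,0,255,0,0,4,0,0,0,255,0,0,4,0,0,0,255]'
```

```text
time: 19.45
position: [0.5382, -0.2306, 0.1099]
tool_rot: [1.0, 0.025, -0.0, -0.0]
ft_force: [3.1, 0.1, -12.6]
grip_width: 0.0153
grip_force: 60.0
```

```bash
python3 -m crank '[0,0,1,0,0,0,255,0,0,2,0,0,0,255,0,0,3,0,0,0,255,0,0,4,0,0,0,255,0,0,4,0,0,0,255]'
```

```text
time: 19.87
position: [0.5382, -0.2308, 0.1079]
tool_rot: [1.0, 0.025, -0.0, -0.0]
ft_force: [2.5, 1.9, -7.0]
grip_width: 0.0153
grip_force: 60.0
```

It has snapped: the catches now pull it down. I'll push onto the seal in small steps to about +15 N.

```bash
python3 -m crank '[0,0,0.5,0,0,0,255,0,0,1,0,0,0,255,0,0,1,0,0,0,255,0,0,1,0,0,0,255,0,0,1,0,0,0,255]'
```

```text
time: 20.28
position: [0.5382, -0.2308, 0.1078]
tool_rot: [1.0, 0.025, 0.0, 0.0]
ft_force: [-0.1, 4.0, 5.6]
grip_width: 0.0156
grip_force: 60.0
```

```bash
python3 -m crank '[0,0,0.5,0,0,0,255,0,0,1,0,0,0,255,0,0,1,0,0,0,255,0,0,1,0,0,0,255,0,0,1,0,0,0,255]'
```

```text
time: 20.7
position: [0.5383, -0.2308, 0.1077]
tool_rot: [1.0, 0.025, 0.0, 0.0]
ft_force: [-1.4, 4.6, 11.6]
grip_width: 0.0156
grip_force: 60.0
```

```bash
python3 -m crank '[0,0,0.3,0,0,0,255,0,0,0.6,0,0,0,255,0,0,0.6,0,0,0,255,0,0,0.6,0,0,0,255,0,0,0.6,0,0,0,255]'; python3 -m crank '[0,0,0,0,0,0,255,0,0,0,0,0,0,255,0,0,0,0,0,0,255,0,0,0,0,0,0,255,0,0,0,0,0,0,255]'
python3 - <<'E'
from h import *
c=robot.camera("scene")["pixels"]; d=robot.camera("side")["pixels"]
f=lambda n,x,y,w,h:cv2.resize(n[y:y+h,x:x+w,::-1],(400,300),interpolation=cv2.INTER_CUBIC)
cv2.imwrite('pics/c5.png',np.hstack([f(c,180,190,120,90),f(d,280,90,120,90)]))
print(robot.get_obs()["ft_force"],robot.get_obs()["position"])
E
```

```text
time: 21.12
position: [0.5382, -0.2308, 0.1077]
tool_rot: [1.0, 0.025, 0.0, 0.0]
ft_force: [-2.5, 4.9, 15.2]
grip_width: 0.0153
grip_force: 60.0
time: 21.53
position: [0.5383, -0.2308, 0.1077]
tool_rot: [1.0, 0.025, 0.0, 0.0]
ft_force: [-3.1, 5.2, 15.1]
grip_width: 0.0156
grip_force: 60.0
[-2.6518583   6.10180439 14.40529451] [ 0.53824805 -0.23078882  0.1077322 ]
```

View pics/c5.png

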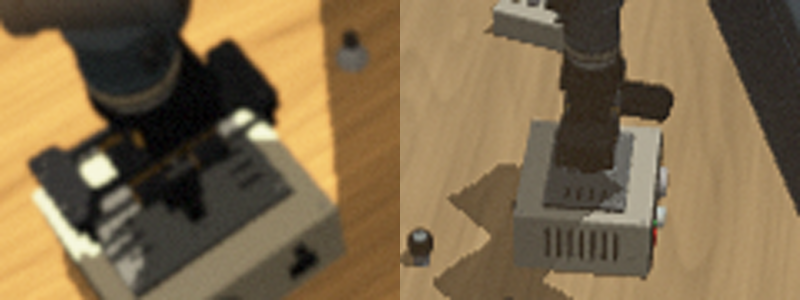

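The cover lies flush and square on the box in both views. The seat height is about 0.100 m and the hand holds a steady 15 N down. I'm handing in.

```bash
python3 -c "
from rig import robot
print(robot.hand_in())"
```

```text
the job is handed in; nothing more can be done
None
```

I pressed the reset button to its stop and lifted off it, then snapped the cover home flush on the seal and handed the job in with the hand still pressing it down at about 15 N; the hand-in returned no verdict.

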